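Pile the slide cases, largest first

ROBOT

A 7-joint arm with a two-finger parallel gripper is mounted at the origin on the work surface. World frame = base frame: x ahead of the robot, y to its left, z up, the work surface at z = 0. Lengths are in m, angles in rad, forces in N, time in s.
With the tool pointing down it reaches from about 0.35 to 0.9 m from the base axis. Payload 8.1 kg.
Tool frame: the origin (TCP) lies at the very end of the fingers, on their centre line; the grasp point (between the pads) lies 19 mm behind it (arm.tcp_to_grasp is the z of the grasp point in the tool frame, in m); z points along the fingers, y is the line along which they close (so a half turn about z gives the same grasp; the last joint's range is limited). The gripper opens to 92 mm and grips with 3 to 60 N. Pads are 19 mm wide; open, the fingers measure 130 mm over their backs; the gripper's body (75 mm by 190 mm) begins 47 mm behind the grasp point.
Start: joints at [-1.293, 0.434, 0.025, 1.573, -0.012, 1.134, -0.075], TCP at [0.232, 0.58, 0.227] pointing down, gripper open.
Joint ranges: [-2.62, 2.62], [-0.44, 2.09], [-1.27, 1.32], [0.08, 2.57], [-1.32, 4.46], [0.12, 2], [-2.74, 2.74]. Speed limits (rad/s): [2.22, 2.22, 3.01, 3.01, 3.14, 3.14, 3.14].

INTERFACE

Orientations are given as a rotation vector (axis times angle).
In Python, from cell import readout, vision, sign_off, arm gives the robot as it stands. The module is installed in compiled form; this text tells all that it offers.
- The arm moves only by the shell command python3 -m creep 'ROWS' [FORCE]. ROWS is JSON, a list of rows, each a list of 5 numbers: the shift along the tool's x, y, z in units of 4 cm (1.0 is 4 cm), then the turn about the tool's z in units of 4 degrees (1.0 is 4 degrees), then the opening, from 0 (shut) to 1 (fully open). A call has 1 to 12 rows; each row shifts and turns the commanded pose from where the row before left it, along the tool's axes as they then stand; what a row does not reach is not made up. A row lasts 1/8 s, in which the tool goes at most 62.5 mm and 10.7 degrees, less where a joint would pass 70% of its speed; a pose out of reach is approached as far as the arm can. A call with a number of a shift or a turn outside -1 to 1 is refused whole. A call with a gripper value outside its range is refused whole. The fingers move at their own pace and stop on an object; FORCE is the grip in N (left out, the last holds). Time passes only in rows, so rows that do not move let the fingers close. It gives the time, the measured TCP pose, the force, the opening and the grip force at its end, in the units of the state.
- readout.observe(): the state, without advancing time (a new reading comes with each control period).
- vision.get_image(name): name is "side" or "top" or "wrist"; returns a dict with "pixels" (480x640x3 uint8, blue, green, red), "z_map" (480x640 float32, m along the optical axis (not along the pixel's ray), 0 where there is no reading), "camera_matrix" (3x3 intrinsics, pixels), "position" and "rotation" of the camera in the world. Camera axes: x right, y up, looking along -z (the intrinsics and any distortion apply to the point x, -y, -z); pixel columns grow to the right and rows downward; lengths in m; the calibration is good to about 2 mm. A picture is of the moment at which its call begins.
- sign_off(): hands the job in; it is judged then, once.
The state is a dict: "clock": time; "joints": joint angles; "dq": joint speeds; "joint_efforts": joint torques, N m; "position": TCP position; "ee_rot": TCP orientation; "force": force on the tool from outside, world axes, zero at the start; "ft_torque": the same for the moment, N m; "width": opening from 0.0 (shut) to 1.0 (fully open); "gripper_force": force on a finger pad.
Only numpy, scipy, OpenCV 4.12 (cv2) and the standard library are available. Lean on these libraries where they do the work, as an engineer would, in place of code of your own. Each camera call takes 0.05 s, during which the arm holds its last target. There are 200 camera calls.

TASK

Pile the three slide cases between the two stands, largest at the bottom: first draw the large case along the bench until you feel it press lightly and squarely against the red plate of the adjustable stop, without ramming it. Then slide the medium case onto the middle of the large one, and after it the small case onto the middle of the medium one, each flat and square with nothing overhanging. Move the cases gently, never tip or drop one, and leave everything else alone.

Things in the scene. Friction and masses are not known exactly. Their poses are not given: they have to be found in the camera images.
- stop_rail: adjustable stop, fixed, on the robot's side of the bay; red-faced plate 150 mm wide, 32 mm tall. Origin: bare bench, middle of the bay where the pile goes; z up, x from stop to the bay's open mouth, y along the plate. The plate is clamped so that its face lies anywhere from x = -83 to -53 mm in this frame: not reported, must be felt or seen; it does not give
- low_stand: low green block with white top, fixed, 130 (x) x 140 (y) x 43 mm tall. Origin: centre of its underside; axes parallel to the stop's. Beside the bay, at y = +170 or -170 mm in the stop's frame (sides swap at random). The medium case starts on it; its top is 3 mm above the large case's top
- high_stand: high green stand with white top, fixed, on the bay's other side. Top board 130 (x) x 180 (y) x 12 mm, upper face at 79 mm; pedestal 110 x 116 mm. Origin: centre of its underside, on the bench; axes parallel to the stop's. The board's inner edge is 80 mm from the bay's middle. The small case starts on it; its top is 3 mm above the medium case's top when that lies on the large one
- large_case: large wooden microscope-slide case, closed, 136 (x) x 168 (y) x 40 mm tall, 0.5 to 0.9 kg. Origin: centre of its underside; z up. Starts on the bench at the open mouth of the bay, 160 to 172 mm along the stop's x, turned a little; slides on the bench, friction about 0.4 to 1 times its weight
- medium_case: medium blue plastic slide case, closed, 104 (x) x 124 (y) x 36 mm tall, 0.3 to 0.6 kg. Origin: centre of its underside; z up. Starts flat on the low stand; too wide to grasp flat, slides easily
- small_case: small orange and yellow plastic slide case, closed, 76 (x) x 90 (y) x 34 mm tall, 0.2 to 0.4 kg. Origin: centre of its underside; z up. Starts flat on the high stand; slides easily
- specimen_jar: bystander: amber jar, 64 mm across, 100 mm tall; origin at the centre of its underside. Leave alone
- dish_stack: bystander: pile of petri dishes, 92 mm across, 56 mm tall; origin at the centre of its underside. Leave alone
- bone_model: bystander: white bone model lying along its x, 149 mm long, 29 mm tall; origin under its middle. Leave alone
- pen_cup: bystander: grey cup, 76 mm across, 90 mm tall; origin at the centre of its underside. Leave alone
- reading_lens: bystander: magnifying lens lying flat, 72 mm across with a 90 mm handle along its x; origin under the lens's centre. Leave alone
There are look-alikes about, which are no part of the job. Leave any turquoise look-alike of the small_case alone.

How it is judged:
By the outcome, as a careful person would: the job done as asked, in the order asked, and still so for the second after the job is handed in, with the robot touching nothing.
It also fails if it takes over 67 s, if anything falls off the work surface, if the arm or the gripper's body presses on something with over 40 N, if the wrist force passes 120 N, or if a joint passes its speed limit or range.

## Working session

There is one attempt and no reset: what is moved stays moved. The work goes in short steps, Python scripts to look and compute and a shell command to move; the robot and the scene stay as the last step left them, time stands still between calls to the robot, and variables do not carry over. Pictures are saved under pics/ and viewed, at most 10 in all, crops included, and the job is handed in when it is done.

```bash
mkdir -p pics; cat > h.py <<'E'
import numpy as np, cv2
from cell import readout, vision, arm
def grab(n):
    d=vision.get_image(n); return d
def pts(d):
    K=np.array(d["camera_matrix"]);z=d["z_map"];h,w=z.shape
    u,v=np.meshgrid(np.arange(w),np.arange(h))
    c=np.stack([(u-K[0,2])/K[0,0]*z,-(v-K[1,2])/K[1,1]*z,-z],-1)
    return c@np.array(d["rotation"]).T+np.array(d["position"])
E
python3 - <<'E'
from h import *
s=readout.observe();print({k:np.round(v,3) for k,v in s.items()},arm.tcp_to_grasp)
for n in("top","side"):
    d=grab(n);cv2.imwrite(f"pics/{n}0.png",d["pixels"]);np.savez(f"{n}0.npz",**d)
    print(n,np.round(d["position"],3),np.round(d["rotation"],3).tolist(),d["camera_matrix"], d.keys())
E
```

```text
{'clock': np.float64(0.0), 'joints': array([-1.293,  0.435,  0.025,  1.574, -0.012,  1.134, -0.075]), 'dq': array([ 0.001,  0.   ,  0.   ,  0.   , -0.001, -0.   , -0.001]), 'joint_efforts': array([-0.0000e+00, -6.6785e+01,  9.8500e-01, -3.1447e+01, -6.0000e-02,
        4.3000e-02,  0.0000e+00]), 'position': array([0.232, 0.58 , 0.226]), 'ee_rot': array([-5.950e-01, -3.085e+00,  3.000e-03]), 'force': array([-0.074,  0.094,  0.5  ]), 'ft_torque': array([ 0.019, -0.005, -0.087]), 'gripper_force': np.float64(0.0), 'width': np.float64(1.003)} -0.0188
top [0.356 0.031 1.619] [0.071, -0.095, -1.568] [[552.67029232   0.         319.00743746]
 [  0.         552.67029232 244.92301511]
 [  0.           0.           1.        ]] dict_keys(['pixels', 'z_map', 'camera_matrix', 'position', 'rotation'])
side [ 0.245 -0.907  1.172] [0.702, -0.115, -0.265] [[553.39822061   0.         310.91766539]
 [  0.         553.39822061 244.32371626]
 [  0.           0.           1.        ]] dict_keys(['pixels', 'z_map', 'camera_matrix', 'position', 'rotation'])
```

View pics/top0.png

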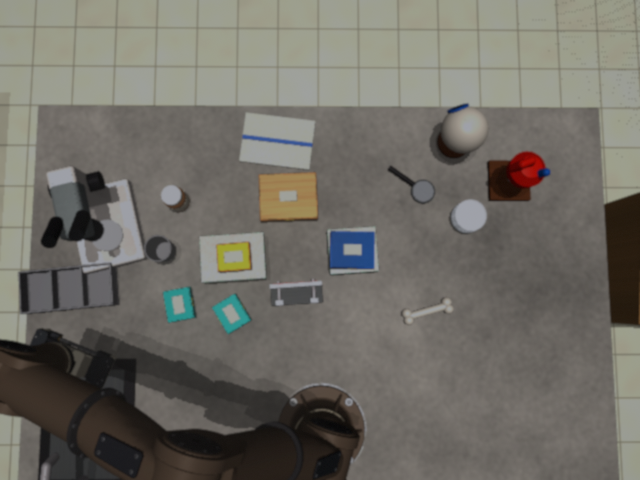

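View pics/side0.png

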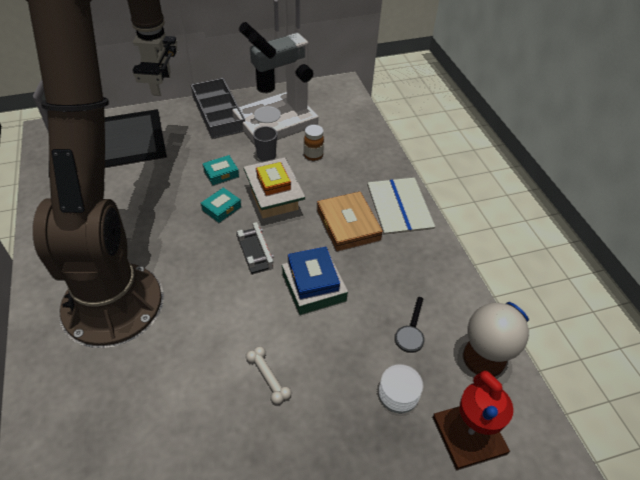

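The top picture shows:
- Candidates for the small case: the orange/yellow case at (234,257) on the high stand, and turquoise look-alikes at (179,304) and (231,314). I choose the orange/yellow one.
- Large case: the wooden box at (288,196). The book at (277,140) is not it.
- Medium case: the blue box at (352,250) on the low stand.
- Stop: at (296,293).

The side view agrees: yellow at (273,177), blue at (315,270), wood at (349,218).

```bash
cat >> h.py <<'E'
def R(d): return cv2.Rodrigues(np.array(d["rotation"],float))[0]
def ray(d,px,z):
    K=np.array(d["camera_matrix"]);px=np.atleast_2d(px).astype(float)
    c=np.stack([(px[:,0]-K[0,2])/K[0,0],-(px[:,1]-K[1,2])/K[1,1],-np.ones(len(px))],-1)@R(d).T
    o=np.array(d["position"]);return o+c*((z-o[2])/c[:,2])[:,None]
def box(d,lo,hi,roi,z,name=""):
    x0,y0,x1,y1=roi;hsv=cv2.cvtColor(np.ascontiguousarray(d["pixels"]),cv2.COLOR_BGR2HSV)
    m=np.zeros(hsv.shape[:2],np.uint8);m[y0:y1,x0:x1]=cv2.inRange(hsv,np.array(lo),np.array(hi))[y0:y1,x0:x1]
    m=cv2.morphologyEx(m,cv2.MORPH_CLOSE,np.ones((3,3)))
    c=max(cv2.findContours(m,0,2)[0],key=cv2.contourArea)[:,0]
    P=ray(d,c,z)[:,:2];r=cv2.minAreaRect((P*1000).astype(np.float32));dz=d["z_map"][tuple(c.mean(0).astype(int)[::-1])]
    print(name,"c",np.round(r[0],1),"size",np.round(r[1],1),"ang",round(r[2],1),"topz",np.round(np.array(d["position"])[2]+(-1)*dz,3));return r
E
python3 - <<'E'
from h import *
d=dict(np.load("top0.npz"))
print(R(d).round(3).tolist())
s=readout.observe();print(cv2.Rodrigues(s["ee_rot"])[0].round(3).tolist())
box(d,(8,60,60),(22,255,255),(250,165,325,228),.040,"large")
box(d,(105,120,40),(130,255,255),(322,220,385,280),.079,"medium")
box(d,(0,0,90),(180,40,255),(322,220,385,280),.043,"lowstand")
box(d,(20,120,80),(34,255,255),(205,235,262,280),.113,"small")
box(d,(0,0,90),(180,45,255),(195,228,270,288),.079,"highstand")
im=d["pixels"]
a=cv2.resize(im[225:315,195:390],None,fx=4,fy=4,interpolation=cv2.INTER_CUBIC)
cv2.imwrite("pics/crop1.png",a)
E
```

```text
[[0.0, 0.994, -0.106], [-1.0, 0.002, 0.015], [0.015, 0.106, 0.994]]
[[-0.928, 0.372, -0.0], [0.372, 0.928, -0.001], [-0.0, -0.001, -1.0]]
large c [665.1  97.7] size [143.3 170.5] ang 2.5 topz 0.019
medium c [507.5 -83.5] size [ 98.6 121.3] ang 0.1 topz 0.066
lowstand c [511.4 -90.9] size [170.2 179.3] ang 0.0 topz 0.075
small c [483.9 242.2] size [74.7 87.8] ang 4.9 topz 0.119
highstand c [484.7 251. ] size [165.3 208.3] ang 0.1 topz 0.112
```

View pics/crop1.png

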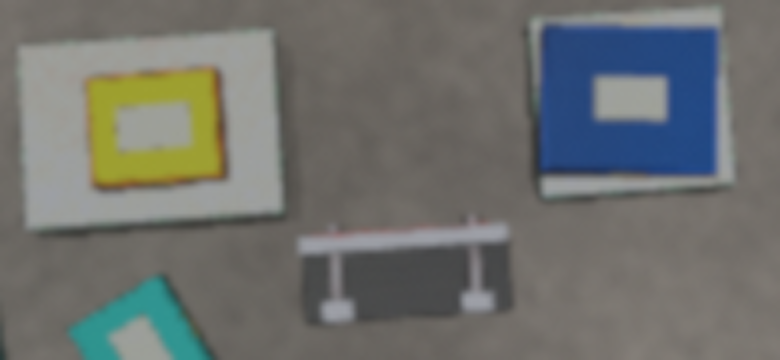

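The crop confirms the yellow case on the white board (crop (155,128)), the blue case on the low stand (630,100) and the plate's pale top edge at (403,238). The stand masks included bench, so I'll tighten them.

```bash
python3 - <<'E'
from h import *
d=dict(np.load("top0.npz"));v=cv2.cvtColor(d["pixels"],cv2.COLOR_BGR2HSV)
for p in [(205,262),(335,230),(295,284),(295,297),(270,262)]: print(p,v[p[1],p[0]])
lo=(0,0,122);hi=(180,45,255)
box(d,lo,hi,(196,228,270,288),.079,"high")
hsv=v.copy()
# stand corners incl. blue case
m=cv2.inRange(v,np.array(lo),np.array(hi))|cv2.inRange(v,np.array((105,120,40)),np.array((130,255,255)))
m2=np.zeros_like(m);m2[224:278,324:385]=m[224:278,324:385]
c=max(cv2.findContours(m2,0,2)[0],key=cv2.contourArea)[:,0]
print("low",cv2.minAreaRect((ray(d,c,.05)[:,:2]*1000).astype(np.float32)))
m2[:]=0;m2[278:290,266:326]=m[278:290,266:326]
c=max(cv2.findContours(m2,0,2)[0],key=cv2.contourArea)[:,0]
P=ray(d,c,.032)*1000;print("plate",cv2.minAreaRect(P[:,:2].astype(np.float32)))
print(cv2.boxPoints(cv2.minAreaRect(P[:,:2].astype(np.float32))))
E
```

```text
(205, 262) [ 90   3 159]
(335, 230) [106  25 134]
(295, 284) [116  11 161]
(295, 297) [90  3 75]
(270, 262) [20 23 99]
high c [487.3 251.2] size [129.2 180.1] ang 4.0 topz 0.12
low ((510.297607421875, -89.35941314697266), (128.5664520263672, 139.0989990234375), 3.9704322814941406)
plate ((412.3510437011719, 74.42129516601562), (20.423694610595703, 152.34957885742188), 4.939916133880615)
[[395.61765   149.43379  ]
 [408.7366     -2.349903 ]
 [429.08444    -0.5912018]
 [415.96548   151.19249  ]]
```

```bash
cat >> h.py <<'E'
M=np.array([.4988,.0809]);YAW=np.radians(3.9)
F=np.array([[np.cos(YAW),-np.sin(YAW)],[np.sin(YAW),np.cos(YAW)]])
def w(x,y): return M+F@np.array([x,y])/1000
def fr(p): return (F.T@(np.asarray(p)[:2]-M))*1000
def go(x,y,z,s=None):
    """bay-frame mm target -> shifts in tool units from measured pose"""
    s=s or readout.observe();T=cv2.Rodrigues(s["ee_rot"])[0]
    t=np.r_[w(x,y),z/1000];dl=t-s["position"];u=T.T@dl/.04
    h=np.degrees(np.arctan2(T[1,1],T[0,1]))-3.9
    print("at",fr(s["position"]).round(1),round(s["position"][2]*1000,1),"toolY hdg in frame %.2f"%h,"units",u.round(3),"F",(F.T@s["force"][:2]).round(1),s["force"][2].round(1),"t",round(float(s["clock"]),2))
def edge(d,r0,r1,c0,c1): pass
E
python3 -m creep '[[0,0,0,-0.92,1],[0,0,0,-0.92,1],[0,0,0,-0.92,1],[0,0,0,-0.92,1],[0,0,0,-0.92,1],[0,0,0,-0.92,1],[0,0,0,-0.92,1]]'
python3 - <<'E'
from h import *
d=dict(np.load("top0.npz"))
for p in [(243,165),(310,168),(275,167)]: print("book near edge",fr(ray(d,p,.005)[0]).round(1))
d["rotation"]=R(d); P=pts(d)
print(P[150,260],P[196,270],P[200,230], P[190,310])
for z in(.04,):
  for p in [(259,176),(315,173)]: print("large far corner",fr(ray(d,p,z)[0]).round(1))
go(262,5,200)
E
```

```text
clock: 0.98
position: [0.2322, 0.5799, 0.2263]
ee_rot: [0.111, -3.139, 0.001]
force: [0.4, -0.3, 0.3]
width: 1.004
gripper_force: 0.0
book near edge [277.7 133.5]
book near edge [255.9 -64.9]
book near edge [265.6  38.9]
[0.8128742  0.18298678 0.00466014] [0.66656528 0.14921965 0.03956161] [ 6.61945973e-01  2.70504543e-01 -2.67223534e-05] [0.68461753 0.03335066 0.03957292]Traceback (most recent call last):
  File "<stdin>", line 7, in <module>
  File "h.py", line 13, in ray
    c=np.stack([(px[:,0]-K[0,2])/K[0,0],-(px[:,1]-K[1,2])/K[1,1],-np.ones(len(px))],-1)@R(d).T
      ~~~~~~~~~~~~~~~~~~~~~~~~~~~~~~~~~~~~~~~~~~~~~~~~~~~~~~~~~~~~~~~~~~~~~~~~~~~~~~~~~^~~~~~~
ValueError: matmul: Input operand 1 has a mismatch in its core dimension 0, with gufunc signature (n?,k),(k,m?)->(n?,m?) (size 1 is different from 3)
```

```bash
cat >> h.py <<'E'
def pts(d):
    z=d["z_map"];v,u=np.mgrid[:480,:640];o=np.array(d["position"])
    K=np.array(d["camera_matrix"])
    return np.stack([(u-K[0,2])/K[0,0]*z,-(v-K[1,2])/K[1,1]*z,-z],-1)@R(d).T+o
def top(d,name,z,reg):
    """rect of depth points near height z (m) in bay-frame region x0,y0,x1,y1 (mm)"""
    P=pts(d);q=((P[...,:2]-M)@F)*1000
    k=(abs(P[...,2]-z)<.004)&(d["z_map"]>0)&(q[...,0]>reg[0])&(q[...,0]<reg[2])&(q[...,1]>reg[1])&(q[...,1]<reg[3])
    r=cv2.minAreaRect(q[k].astype(np.float32));print(name,k.sum(),np.round(r[0],1),np.round(r[1],1),round(r[2],2),"z",P[k][:,2].mean().round(4))
E
python3 - <<'E'
from h import *
d=dict(np.load("top0.npz"))
top(d,"large",.04,(70,-110,260,120))
top(d,"medium",.079,(-90,-260,90,-90))
top(d,"small",.113,(-60,90,60,240))
top(d,"high",.079,(-90,60,90,280))
top(d,"low",.043,(-90,-260,90,-90))
go(262,5,200)
E
```

```text
large 1849 [170.2   3.8] [167.6 137.9] 88.42 z 0.0404
medium 1138 [  -1.1 -166.3] [124.3 102.2] 86.16 z 0.0793
small 668 [ -2.2 161.2] [89.8 77.8] 89.77 z 0.1134
high 1507 [  0.3 168.1] [180.3 130.6] 89.88 z 0.0794
low 381 [   0.5 -171.6] [140.1 130.2] 89.94 z 0.0431
at [-232.  516.] 226.3 toolY hdg in frame 90.16 units [-12.315 -12.808   0.664] F [ 0.4 -0.3] 0.3 t 0.97
```

```bash
python3 -m creep '[[-0.5,-0.5,0,0,1],[-0.8,-0.8,0,0,1],[-0.8,-0.8,0,0,1],[-0.8,-0.8,0,0,1],[-0.8,-0.8,0,0,1],[-0.8,-0.8,0,0,1],[-0.8,-0.8,0,0,1],[-0.8,-0.8,0,0,1],[-0.8,-0.8,0,0,1],[-0.8,-0.8,0,0,1],[-0.8,-0.8,0,0,1],[-0.8,-0.8,0,0,1]]' && python3 -m creep '[[-0.8,-0.8,0.5,0,1],[-0.8,-0.8,0.7,0,1],[-0.8,-0.8,0.5,0,1],[-0.5,-0.8,0,0,1],[0,-0.4,0,0,1],[0,0,0,0,1]]'
python3 -c "
from h import *
go(262,5,24)"
```

```text
clock: 2.48
position: [0.6297, 0.2336, 0.2263]
ee_rot: [0.108, -3.139, 0.0]
force: [0.6, 0.5, -0.5]
width: 0.999
gripper_force: 0.0
clock: 3.22
position: [0.7543, 0.0975, 0.1586]
ee_rot: [0.105, -3.139, 0.001]
force: [-0.2, 0.4, 0.8]
width: 0.998
gripper_force: 0.0
at [256.   -0.9] 158.6 toolY hdg in frame 89.92 units [-0.152  0.148  3.364] F [-0.1  0.4] 0.8 t 3.23
```

```bash
python3 -m creep '[[-0.15,0.15,0.8,0,1],[0,0,0.9,0,1],[0,0,0.9,0,1],[0,0,0.6,0,1],[0,0,0.16,0,1],[0,0,0,0,1],[0.1,0,0,0,1],[0.1,0,0,0,1],[0.05,0,0,0,1]]'
python3 -c "
from h import *
go(249,3.8,24)"
```

```text
clock: 4.35
position: [0.7501, 0.1047, 0.0251]
ee_rot: [-0.108, 3.139, 0.0]
force: [0.0, -0.8, -0.0]
width: 0.996
gripper_force: 0.0
at [252.4   6.6] 25.1 toolY hdg in frame 90.03 units [ 0.084 -0.071  0.027] F [-0.  -0.8] -0.0 t 4.35
```

```bash
python3 -m creep '[[0.06,0,0,0,1],[0.1,0,0,0,1],[0.2,-0.01,0,0,1],[0.3,-0.015,0,0,1],[0.3,-0.015,0,0,1],[0.3,-0.015,0,0,1],[0.3,-0.015,0,0,1],[0.3,-0.015,0,0,1],[0.3,-0.015,0,0,1],[0.3,-0.015,0,0,1],[0.2,-0.01,0,0,1],[0.1,-0.01,0,0,1]]' && python3 -m creep '[[0.2,0,0,0,1],[0.3,-0.01,0,0,1],[0.3,-0.01,0,0,1],[0.2,0,0,0,1],[0.1,0,0,0,1],[0,0,0,0,1]]'
python3 -c "
from h import *
go(91,2,24)
top(grab('top'),'large',.04,(-90,-110,95,76))"
```

```text
clock: 5.85
position: [0.6402, 0.0917, 0.0245]
ee_rot: [-0.108, 3.139, 0.0]
force: [4.9, 0.5, 1.2]
width: 1.001
gripper_force: 2.8
clock: 6.6
position: [0.5962, 0.0878, 0.0243]
ee_rot: [0.108, -3.139, 0.0]
force: [2.7, -0.2, 1.9]
width: 0.999
gripper_force: 1.3
at [97.7  0.3] 24.3 toolY hdg in frame 90.04 units [0.166 0.043 0.008] F [ 2.7 -0.4] 1.9 t 6.6
large 162 [ -6.  -17.5] [158.9 188.1] 1.56 z 0.0405
```

```bash
python3 -m creep '[[0.1,0,0,0,1],[0.1,0,0,0,1],[0.1,0,0,0,1],[0.1,0,0,0,1],[0.05,0,0,0,1]]' && python3 -m creep '[[0.03,0,0,0,1],[0.03,0,0,0,1]]'
python3 -c "
from h import *
go(91,2,24)"
```

```text
clock: 7.28
position: [0.5784, 0.0866, 0.0243]
ee_rot: [0.108, -3.14, -0.0]
force: [4.5, 0.3, -0.3]
width: 0.999
gripper_force: 2.4
clock: 7.52
position: [0.5761, 0.0865, 0.0243]
ee_rot: [0.108, -3.14, -0.0]
force: [4.7, 0.8, -0.6]
width: 1.0
gripper_force: 2.2
at [77.5  0.3] 24.3 toolY hdg in frame 90.03 units [-0.337  0.043  0.007] F [4.7 0.5] -0.6 t 7.53
```

```bash
for i in 1; do python3 -m creep '[[0.03,0,0,0,1],[0.03,0,0,0,1]]' | grep -E 'force|pos'; done; python3 -m creep '[[0.03,0,0,0,1]]' | grep -E 'force|pos';python3 -m creep '[[0.03,0,0,0,1]]' | grep -E 'force|pos'
```

```text
position: [0.5737, 0.0863, 0.0243]
force: [4.9, 0.5, -0.4]
gripper_force: 2.1
position: [0.5724, 0.0862, 0.0243]
force: [4.6, 0.3, -0.5]
gripper_force: 2.1
position: [0.5712, 0.0861, 0.0243]
force: [3.5, 0.4, -1.0]
gripper_force: 2.0
```

```bash
python3 -m creep '[[0.03,0,0,0,1]]' | grep -E 'force|pos';python3 -m creep '[[0.02,0,0,0,1]]' | grep -E 'force|pos'
```

```text
position: [0.57, 0.0861, 0.0243]
force: [3.8, 0.8, -0.3]
gripper_force: 2.0
position: [0.5692, 0.086, 0.0243]
force: [3.1, 0.4, -0.2]
gripper_force: 1.9
```

```bash
python3 -m creep '[[0.02,0,0,0,1]]' | grep -E 'force|pos'
```

```text
position: [0.5685, 0.0859, 0.0243]
force: [3.7, -0.2, -1.1]
gripper_force: 1.8
```

```bash
python3 -m creep '[[0.02,0,0,0,1]]' | grep -E 'force|pos';python3 -m creep '[[0.02,0,0,0,1]]' | grep -E 'force|pos'
```

```text
position: [0.5677, 0.0859, 0.0243]
force: [3.3, -0.2, -2.3]
gripper_force: 1.8
position: [0.5669, 0.0859, 0.0243]
force: [3.7, 0.8, -1.2]
gripper_force: 1.7
```

```bash
python3 -m creep '[[0.02,0,0,0,1]]' | grep -E 'force|pos'
```

```text
position: [0.5661, 0.0858, 0.0243]
force: [3.8, 0.3, -1.5]
gripper_force: 1.7
```

```bash
python3 -m creep '[[0.02,0,0,0,1]]' | grep -E 'force|pos';python3 -m creep '[[0.02,0,0,0,1]]' | grep -E 'force|pos'
```

```text
position: [0.5653, 0.0857, 0.0243]
force: [3.9, 0.6, -1.8]
gripper_force: 1.7
position: [0.5645, 0.0857, 0.0243]
force: [1.8, 0.5, -1.6]
gripper_force: 1.6
```

```bash
python3 -m creep '[[0.02,0,0,0,1]]' | grep -E 'force|pos'
```

```text
position: [0.5637, 0.0856, 0.0243]
force: [3.6, 0.2, -0.9]
gripper_force: 1.6
```

```bash
python3 -m creep '[[0.02,0,0,0,1]]' | grep -E 'force|pos'
```

```text
position: [0.5629, 0.0855, 0.0243]
force: [2.8, 0.0, -2.2]
gripper_force: 1.5
```

```bash
python3 - <<'E'
from h import *
go(0,0,0)
for n in("top","side"):
    d=grab(n);P=pts(d);q=((P[...,:2]-M)@F)*1000
    k=(abs(P[...,2]-.04)<.004)&(abs(q[...,0])<95)&(q[...,1]>-95)&(q[...,1]<76)
    print(n,k.sum(),[ (np.round(q[k][:,1][abs(q[k][:,0]-0)<200].min(),1), np.round(np.percentile(q[k][:,0],[0.5,2,98,99.5]),1))])
    # near edge vs y
    for y in range(-80,80,20):
        j=k&(abs(q[...,1]-y)<8)
        if j.sum()>3: print(y,j.sum(),q[j][:,0].min().round(1),q[j][:,0].max().round(1))
    cv2.imwrite(f"pics/{n}1.png",d["pixels"])
c=cv2.resize(cv2.imread("pics/side1.png")[160:320,200:420],None,fx=3.5,fy=3.5);cv2.imwrite("pics/c2.png",c)
E
```

```text
at [64.3  0.3] 24.3 toolY hdg in frame 90.03 units [ 1.606 -0.006  0.607] F [ 2.8 -0.2] -2.2 t 9.28
top 106 [(np.float64(-88.1), array([-84.7, -79.2,  35.5,  36.9]))]
-80 61 -78.5 37.1
side 1806 [(np.float64(-91.1), array([-91.3, -83.4,  48.5,  61.4]))]
-80 94 -93.9 48.2
-60 208 -94.0 73.9
-40 182 -85.0 50.5
-20 186 -94.5 44.5
0 185 -94.0 46.3
20 175 -94.5 50.5
40 183 -90.6 66.3
60 173 -94.7 63.4
```

View pics/c2.png

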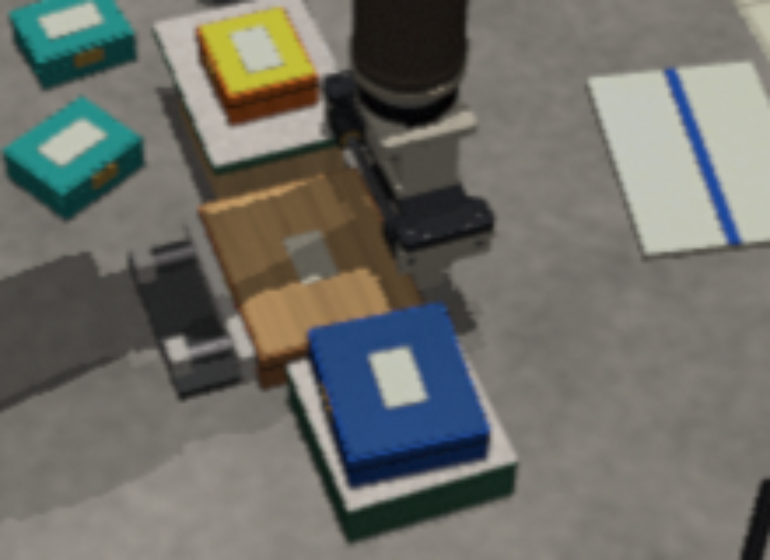

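The crop shows the wooden case almost at the plate (crop (225,290)), with the fingers behind its far edge. I'll keep creeping.

```bash
python3 -m creep '[[0.02,0,0,0,1]]' | grep -E 'force|pos';python3 -m creep '[[0.02,0,0,0,1]]' | grep -E 'force|pos'
```

```text
position: [0.5625, 0.0855, 0.0244]
force: [4.7, 0.5, -3.1]
gripper_force: 2.5
position: [0.5625, 0.0855, 0.0246]
force: [7.3, -0.7, -3.2]
gripper_force: 3.5
```

```bash
python3 -m creep '[[0.02,0,0,0,1]]' | grep -E 'force|pos'
```

```text
position: [0.5625, 0.0855, 0.0248]
force: [8.3, -0.0, -3.5]
gripper_force: 4.3
```

```bash
python3 -m creep '[[0.02,0,0,0,1]]' | grep -E 'force|pos'
```

```text
position: [0.5625, 0.0854, 0.0251]
force: [10.6, 0.5, -4.0]
gripper_force: 5.1
```

```bash
python3 -m creep '[[-0.1,0,0,0,1],[-0.2,0,0,0,1],[-0.3,0,0,0,1],[0,0,-0.5,0,1],[0,0,-0.9,-1,1],[0,0,-0.9,-1,1],[0,0,-0.9,-1,1],[0,0,-0.6,-1,1],[0,0,0,-1,1],[0,0,0,-1,1],[0,0,0,-1,1],[0,0,0,-1,1]]' 
python3 - <<'E'
from h import *
s=readout.observe();print(s["joints"].round(2))
go(-10,-252,190)
E
```

```text
clock: 11.38
position: [0.5841, 0.087, 0.1763]
ee_rot: [0.972, -2.987, -0.0]
force: [0.3, -0.2, 0.1]
width: 0.998
gripper_force: 0.0
[-0.19  0.43 -0.07  1.72  0.04  1.    1.93]
at [85.5  0.2] 176.3 toolY hdg in frame 122.16 units [ 5.378 -4.067 -0.342] F [ 0.3 -0.2] 0.1 t 11.38
```

```bash
python3 -m creep '[[0.8,-0.65,0,0,1],[0.9,-0.7,0,0,1],[0.9,-0.7,0,0,1],[0.9,-0.7,0,0,1],[0.9,-0.7,0,0,1],[0.9,-0.6,0,0,1],[0,0,0,1,0.65],[0,0,0,1,0.65],[0,0,0,1,0.65],[0,0,0,1,0.65],[0,0,0,1,0.65],[0,0,0,1,0.65]]' | grep pos; python3 -m creep '[[0,0,0,1,0.65],[0,0,0,1,0.65],[0,0,0,1,0.65],[0,0,0,1,0.65],[0,0,0,1,0.65],[0,0,0,1,0.65],[0,0,0,1,0.65],[0,0,0,1,0.65],[0,0,0,1,0.65],[0,0,0,1,0.65],[0,0,0,1,0.65],[0,0,0,1,0.65]]'|grep pos;  python3 -m creep '[[0,0,0,1,0.65],[0,0,0,1,0.65],[0,0,0,1,0.65],[0,0,0,1,0.65],[0,0,0,1,0.65],[0,0,0,1,0.65],[0,0,0,1,0.65],[0,0,0,1,0.65],[0,0,0,1,0.65],[0,0,0,1,0.65],[0,0,0,1,0.65],[0,0,0,1,0.65]]'
python3 - <<'E'
from h import *
print(readout.observe()["joints"].round(2), readout.observe()["width"])
d=grab("top");top(d,"large",.04,(-84,-98,95,76))
P=pts(d);q=((P[...,:2]-M)@F)*1000
k=(abs(P[...,2]-.04)<.004)&(q[...,0]>-76)&(q[...,0]<95)&(q[...,1]>-98)&(q[...,1]<76)
for y in range(-70,80,20):
  j=k&(abs(q[...,1]-y)<6);print(y,q[j][:,0].min().round(1),q[j][:,0].max().round(1)) if j.sum() else 0
print(q[k][:,1].min())
top(d,"medium",.079,(-90,-260,90,-90))
cv2.imwrite("pics/top2.png",d["pixels"])
go(-12,-252,54)
E
```

```text
position: [0.5075, -0.1687, 0.1763]
position: [0.5076, -0.1686, 0.1763]
clock: 15.88
position: [0.5076, -0.1687, 0.1764]
ee_rot: [-2.106, -2.331, 0.0]
force: [0.3, -1.1, -0.6]
width: 0.652
gripper_force: 0.0
[-0.13  0.35  0.46  1.89 -0.19  0.94  0.52] 0.6516829374193222
large 1931 [-14.   -6.1] [139.6 164.1] 0.02 z 0.0404
-70 -74.9 55.3
-50 -75.7 53.9
-30 -75.2 55.2
-10 -73.7 53.8
10 -75.2 54.9
30 -73.5 53.6
50 -75.5 54.8
70 -74.0 53.4
-88.08507137265137
medium 1186 [  -1.1 -167.7] [121.8 102.2] 86.14 z 0.0794
at [  -8.1 -249.5] 176.4 toolY hdg in frame 1.73 units [-0.059 -0.097  3.059] F [-0.1  0.5] 0.0 t 15.93
```

```bash
python3 -m creep '[[-0.05,0.13,0.5,0.43,0.65],[0,0,0.8,0,0.65],[0,0,0.8,0,0.65],[0,0,0.7,0,0.65],[0,0,0.26,0,0.65],[0,0,0,0,0.65],[0.1,0,0,0,0.65],[0.1,0,0,0,0.65],[0.1,0,0,0,0.65],[0.1,0,0,0,0.65],[0.1,0,0,0,0.65],[0.1,0,0,0,0.65]]'; python3 -c "
from h import *
go(-3,-75,54)"
```

```text
clock: 17.42
position: [0.5121, -0.1471, 0.0549]
ee_rot: [2.137, 2.299, 0.001]
force: [1.6, -6.3, 4.9]
width: 0.652
gripper_force: 3.3
at [  -2.2 -228.4] 54.9 toolY hdg in frame 0.28 units [ 3.835 -0.     0.014] F [ 1.1 -6.4] 4.9 t 17.43
```

```bash
python3 -m creep '[[0.15,-0.01,0,0,0.65],[0.25,-0.02,0,0,0.65],[0.25,-0.02,0,0,0.65],[0.25,-0.02,0,0,0.65],[0.25,-0.02,0,0,0.65],[0.25,-0.02,0,0,0.65],[0.25,-0.02,0,0,0.65],[0.25,-0.02,0,0,0.65],[0.25,-0.02,0,0,0.65],[0.25,-0.02,0,0,0.65],[0.25,-0.02,0,0,0.65],[0.15,0,0,0,0.65]]'; python3 - <<'E'
from h import *
d=grab("side");top(d,"medium",.078,(-90,-150,60,60))
cv2.imwrite("pics/c3.png",cv2.resize(d["pixels"][160:320,200:420],None,fx=3.5,fy=3.5))
go(-13,-75,54)
E
```

```text
clock: 18.92
position: [0.4937, -0.034, 0.0537]
ee_rot: [-2.136, -2.302, 0.001]
force: [0.6, -2.7, -1.8]
width: 0.65
gripper_force: 1.2
medium 215 [-20.9 -52.8] [104.4 149.5] 0.45 z 0.0777
at [ -12.9 -113.5] 53.6 toolY hdg in frame 0.41 units [ 0.963  0.005 -0.008] F [-0.5 -1.1] -0.1 t 18.98
```

View pics/c3.png

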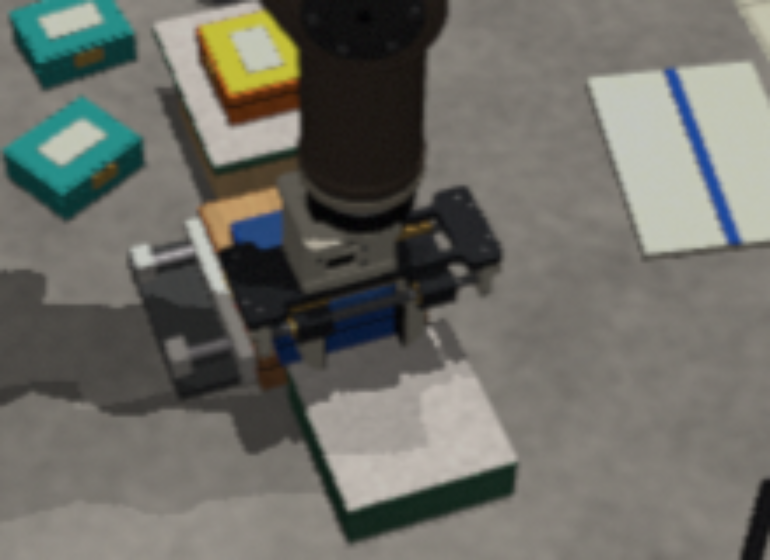

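The medium case is square against both fingers at crop (345,325) and already on the large case. I'll continue.

```bash
python3 -m creep '[[0.1,0,0,0.1,0.65],[0.12,0,0,0,0.65],[0.12,0,0,0,0.65],[0.12,0,0,0,0.65],[0.12,0,0,0,0.65],[0.1,0,0,0,0.65],[0.1,0,0,0,0.65],[0.05,0,0,0,0.65],[0,0,0,0,0.65]]'; python3 - <<'E'
from h import *
go(-13,-74.5,54)
E
```

```text
clock: 20.1
position: [0.492, -0.0014, 0.054]
ee_rot: [-2.146, -2.294, -0.001]
force: [0.2, 0.2, 0.4]
width: 0.651
gripper_force: 0.0
at [-12.3 -81.6] 54.0 toolY hdg in frame -0.06 units [ 0.178 -0.017 -0.   ] F [0.2 0.2] 0.4 t 20.1
```

```bash
python3 -m creep '[[-0.2,0,0,0,0.65],[-0.4,0,-0.3,0,0.65],[-0.7,0,-0.8,0,0.65],[-0.9,0,-0.8,0,0.65],[-0.9,0,-0.6,0,0.65],[-0.9,0,0,0,0.65],[-0.3,0,0,0,0.65]]'; python3 - <<'E'
from h import *
d=grab("top");P=pts(d);q=((P[...,:2]-M)@F)*1000
top(d,"medium",.0765,(-90,-100,70,72))
k=(abs(P[...,2]-.04)<.004)&(q[...,0]>-79)&(q[...,0]<95)&(q[...,1]>-98)&(q[...,1]<76)
print("large far",q[k][:,0].max(),"ymin",q[k][:,1].min())
r=box(d,(105,120,40),(130,255,255),(250,215,345,300),.076,"blue");print(fr(np.array(r[0])/1000))
go(0,0,54)
cv2.imwrite("pics/top3.png",d["pixels"]);np.savez("top3.npz",**d)
E
```

```text
clock: 20.98
position: [0.5031, -0.1773, 0.1552]
ee_rot: [2.15, 2.288, 0.0]
force: [-0.5, 0.9, 0.3]
width: 0.65
gripper_force: 0.0
medium 1203 [-17.   -8.3] [123.7 104.4] 89.75 z 0.0767
large far 56.06025398570392 ymin -88.15783877646231
blue c [480.8  72.7] size [100.  118.3] ang 3.9 topz 0.065
[-18.50343037  -7.00083544]
at [ -13.4 -258. ] 154.8 toolY hdg in frame -0.34 units [6.456 0.295 2.51 ] F [ 0.5 -1.3] 0.3 t 21.02
```

```bash
python3 -m creep '[[0.4,-0.2,0,0,0],[0.7,-0.3,0,0,0],[0.9,-0.3,0,0,0],[0.9,-0.3,0,0,0],[0.9,-0.3,0,0,0],[0.9,-0.3,0,0,0],[0.9,-0.3,0,0,0],[0.6,-0.3,0,-0.05,0],[0.1,0,0.5,0,0],[0,0,0.8,0,0],[0,0,0.8,0,0],[0,0,0.45,0,0]]'; python3 - <<'E'
from h import *
go(-88,-7.5,52);print(readout.observe()["width"])
E
```

```text
clock: 22.52
position: [0.3924, 0.0732, 0.0506]
ee_rot: [-2.137, -2.3, 0.003]
force: [0.3, -0.1, -0.4]
width: 0.003
gripper_force: 0.0
at [-106.7   -0.4] 50.6 toolY hdg in frame 0.30 units [-0.18   0.466 -0.036] F [ 0.3 -0.1] -0.4 t 22.52
0.0030392404689004765
```

```bash
python3 -m creep '[[-0.1,0,0,0.05,0],[-0.08,0.1,0,0,0],[0,0.15,0,0,0],[0,0,0,0,0]]'|grep -E "pos|force"; python3 -m creep '[[0,0.06,0,0,0]]'|grep -E "pos|force";  python3 -m creep '[[0,0.06,0,0,0]]'|grep -E "pos|force";python3 -m creep '[[0,0.05,0,0,0]]'|grep -E "pos|force"
```

```text
position: [0.4065, 0.0656, 0.0526]
force: [0.2, 0.5, -0.6]
gripper_force: 0.0
position: [0.4078, 0.0656, 0.0522]
force: [0.5, -0.1, 0.2]
gripper_force: 0.0
position: [0.4103, 0.0657, 0.052]
force: [-0.0, 0.1, -0.5]
gripper_force: 0.0
position: [0.4113, 0.0657, 0.0518]
force: [-5.6, -0.1, 7.0]
gripper_force: 3.4
```

```bash
python3 -m creep '[[0,0.03,0,0,0]]'|grep -E "pos|force"; python3 -c "
from h import *
go(-88,-7.5,52)"
```

```text
position: [0.4113, 0.0657, 0.0516]
force: [-9.0, 0.0, 9.3]
gripper_force: 4.7
at [-88.4  -9.2] 51.6 toolY hdg in frame -0.07 units [ 0.044  0.009 -0.01 ] F [-8.9  0.6] 9.3 t 23.52
```

```bash
python3 -m creep '[[0,0,-0.04,0,0],[0,0,-0.04,0,0]]'|grep -E "pos|force"; python3 -m creep '[[0,0.04,0,0,0]]'|grep -E "pos|force"; python3 -m creep '[[0,0.03,0,0,0]]'|grep -E "pos|force"
```

```text
position: [0.4128, 0.0657, 0.055]
force: [-2.8, -0.4, -1.7]
gripper_force: 1.2
position: [0.4146, 0.0659, 0.0551]
force: [-2.5, -0.0, 0.3]
gripper_force: 1.5
position: [0.4161, 0.066, 0.0551]
force: [-2.3, -0.7, 0.2]
gripper_force: 1.9
```

```bash
python3 -m creep '[[0,-0.2,0,0,0],[0,-0.2,-0.4,0,0],[-0.3,0,-0.9,0,0],[-0.5,0.5,0,0,0.5],[-0.6,0.7,0,0,0.65],[-0.6,0.7,0,0,0.65],[-0.25,0.3,0,0,0.65],[0,0,0,0,0.65]]'; python3 - <<'E'
from h import *
d=grab("top");top(d,"medium",.0765,(-90,-100,70,72))
go(-12.5,-95,54)
E
```

```text
clock: 25.02
position: [0.4942, -0.0194, 0.107]
ee_rot: [2.147, 2.293, 0.0]
force: [-0.1, 1.1, 0.7]
width: 0.504
gripper_force: 0.0
medium 892 [-11.6   5. ] [ 98.2 104.4] 89.09 z 0.0766
at [-12.3 -98.9] 106.9 toolY hdg in frame -0.10 units [ 0.097 -0.004  1.322] F [0.5 1.2] 0.2 t 25.07
```

```bash
python3 -m creep '[[0,0,0.5,0,0.65],[0,0,0.6,0,0.65],[0,0,0.2,0,0.65],[0.15,0,0,0,0.65],[0.15,0,0,0,0.65],[0.08,0,0,0,0.65],[0,0,0,0,0.65]]'|grep -E "pos|force|wid"; python3 -m creep '[[0.05,0,0,0,0.65]]'|grep -E "pos|force"; python3 -m creep '[[0.04,0,0,0,0.65]]'|grep -E "pos|force"; python3 -c "
from h import *
go(-12.5,-75,54)"
```

```text
position: [0.4932, -0.0033, 0.0555]
force: [0.1, -0.1, -0.3]
width: 0.65
gripper_force: 0.0
position: [0.4929, -0.002, 0.0553]
force: [-0.6, 0.1, -0.3]
gripper_force: 0.0
position: [0.4928, -0.001, 0.0553]
force: [-0.7, -5.5, 3.0]
gripper_force: 2.5
at [-11.6 -81.4] 55.3 toolY hdg in frame -0.12 units [ 0.159 -0.024  0.031] F [-1.1 -5.4] 3.0 t 26.2
```

```bash
python3 -m creep '[[0.03,0,-0.02,0,0.65],[0.03,0,0,0,0.65]]'|grep -E "pos|force"; python3 -m creep '[[0.03,0,0,0,0.65]]'|grep -E "pos|force";  python3 -c "
from h import *
go(-12.5,-77.4,54)"
```

```text
position: [0.4925, 0.0018, 0.0559]
force: [0.1, -3.3, 0.0]
gripper_force: 1.7
position: [0.4924, 0.0031, 0.0559]
force: [-0.7, -3.4, -0.4]
gripper_force: 1.7
at [-11.6 -77.1] 55.9 toolY hdg in frame -0.10 units [-0.006 -0.022  0.048] F [-1.  -3.3] -0.4 t 26.57
```

```bash
python3 -m creep '[[-0.2,0,0,0,0.65],[-0.4,0,-0.4,0,0.9],[-0.8,0,-0.8,0,1],[-0.9,0,-0.8,0,1],[-0.9,0,-0.8,0,1],[-0.6,0,0,0,1],[0,0,0,0,1]]'; python3 - <<'E'
from h import *
d=grab("top");P=pts(d);q=((P[...,:2]-M)@F)*1000
top(d,"medium",.0765,(-90,-100,70,72))
k=(abs(P[...,2]-.04)<.004)&(q[...,0]>-79)&(q[...,0]<95)&(q[...,1]>-98)&(q[...,1]<76)
print("large far",q[k][:,0].max(),"ymin",q[k][:,1].min())
r=box(d,(105,120,40),(130,255,255),(250,215,345,300),.076,"blue");print(fr(np.array(r[0])/1000))
top(d,"small",.113,(-60,90,60,240))
go(-2,161,160)
np.savez("top4.npz",**d);cv2.imwrite("pics/c4.png",cv2.resize(d["pixels"][215:315,195:395],None,fx=4,fy=4))
E
```

```text
clock: 27.45
position: [0.5025, -0.1504, 0.1684]
ee_rot: [2.149, 2.29, 0.001]
force: [-0.3, 0.9, 0.1]
width: 0.998
gripper_force: 0.0
medium 1198 [-11.5  -3.5] [123.9 104.4] 89.91 z 0.0768
large far 55.53011770119791 ymin -88.18877483495993
blue c [485.2  77.6] size [100.4 118.3] ang 3.9 topz 0.071
[-13.78794135  -2.35633001]
small 676 [ -1.9 161.4] [78.2 90.1] 1.23 z 0.1134
at [ -12.1 -229.3] 167.9 toolY hdg in frame -0.17 units [9.758 0.224 0.202] F [0.2 1. ] -0.8 t 27.5
```

View pics/c4.png

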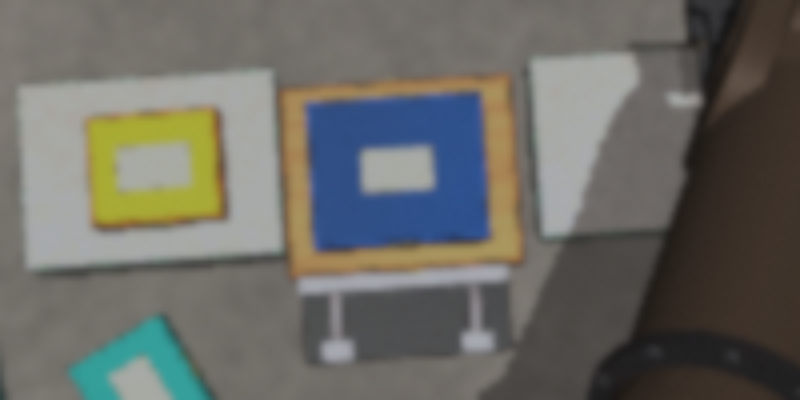

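The crop shows blue centred on the wood (398,170), the wood square against the plate (403,280), and yellow still at (155,168). Next I go to the small case.

```bash
python3 -m creep '[[0.4,0.1,0,0,1],[0.8,0.12,0,0,1],[0.9,0,0,0,1],[0.9,0,0,0,1],[0.9,0,0,0,1],[0.9,0,0,0,1],[0.9,0,0,0,1],[0.9,0,0,0,1],[0.9,0,0,0,1],[0.9,0,0,0,1],[0.9,0,0,0,1],[0.45,0,0,0,1]]'; python3 -m creep '[[0,0,0,0,1],[0,0,0.3,0,1]]'|tail -1; python3 - <<'E'
from h import *
go(-1.9,161.4,140)
E
```

```text
clock: 29.0
position: [0.4834, 0.2454, 0.1674]
ee_rot: [-2.139, -2.299, 0.001]
force: [0.2, 0.7, -0.3]
width: 0.999
gripper_force: 0.0
gripper_force: 0.0
at [ -1.9 160. ] 156.1 toolY hdg in frame -0.14 units [0.035 0.    0.402] F [-0.4 -0.1] 0.1 t 29.25
```

```bash
python3 -m creep '[[0.03,0,0.3,0,1],[0,0,0.4,0,1],[0,0,0.4,0,1],[0,0,0.4,0,1],[0,0,0.18,0,1],[0,0,0,0,1]]' && python3 -m creep '[[0,0,0,0,0.85],[0,0,0,0,0.8],[0,0,0,0,0.75],[0,0,0,0,0.7],[0,0,0,0,0.7]]' 8;  python3 - <<'E'
from h import *
go(-1.9,161.4,88)
E
```

```text
clock: 30.0
position: [0.4851, 0.2424, 0.0881]
ee_rot: [-2.146, -2.294, 0.002]
force: [-0.1, 0.4, -0.2]
width: 0.996
gripper_force: 0.0
clock: 30.62
position: [0.485, 0.2428, 0.0892]
ee_rot: [-2.145, -2.294, -0.0]
force: [-3.6, -0.4, 6.3]
width: 0.827
gripper_force: 8.0
at [ -2.7 162.5] 89.2 toolY hdg in frame -0.06 units [-0.028  0.021  0.03 ] F [-3.6 -0.2] 6.3 t 30.62
```

```bash
python3 -m creep '[[0,0,-0.03,0,0.7],[-0.1,0,0,0,0.7],[-0.2,-0.015,0,0,0.7],[-0.3,-0.02,0,0,0.7],[-0.3,-0.02,0,0,0.7],[-0.3,-0.02,0,0,0.7],[-0.3,-0.02,0,0,0.7],[-0.3,-0.02,0,0,0.7],[-0.3,-0.02,0,0,0.7],[-0.3,-0.02,0,0,0.7],[-0.3,-0.02,0,0,0.7],[-0.2,-0.02,0,0,0.7]]';  python3 - <<'E'
from h import *
go(-12,-2.4,88)
E
```

```text
clock: 32.12
position: [0.4852, 0.1254, 0.0899]
ee_rot: [2.147, 2.294, -0.0]
force: [-0.1, -0.7, -3.0]
width: 0.827
gripper_force: 8.0
at [-10.5  45.3] 89.9 toolY hdg in frame -0.11 units [-1.193 -0.035  0.049] F [-0.2 -0.6] -3.0 t 32.12
```

```bash
python3 -m creep '[[-0.2,-0.01,0,0,0.7],[-0.3,-0.01,0,0,0.7],[-0.3,-0.01,0,0,0.7],[-0.2,0,0,0,0.7],[-0.13,0,0,0,0.7],[-0.03,0,0,0,0.7],[0,0,0,0,0.7]]';  python3 - <<'E'
from h import *
go(-12,-2.4,86)
d=grab("side");top(d,"side small",.1115,(-80,-80,60,60))
E
```

```text
clock: 33.0
position: [0.4872, 0.0802, 0.0899]
ee_rot: [-2.146, -2.294, -0.0]
force: [1.0, 0.4, -3.2]
width: 0.83
gripper_force: 8.0
at [-11.7   0.1] 89.9 toolY hdg in frame -0.07 units [-0.063 -0.008  0.098] F [1.  0.4] -3.2 t 33.0
side small 416 [-13.8  -1.8] [ 98.4 108.8] 86.9 z 0.113
```

```bash
python3 -m creep '[[-0.06,0,0,0,0.7],[0,0,0.03,0,0.7],[0,0,0.03,0,0.7]]'|grep -E "pos|force"; python3 -m creep '[[0,0,0.02,0,0.7]]'|grep -E "pos|force"; python3 -m creep '[[0,0,0.02,0,0.7]]'|grep -E "pos|force"
```

```text
position: [0.4873, 0.0776, 0.0874]
force: [-0.9, 0.3, -2.5]
gripper_force: 8.0
position: [0.4872, 0.0776, 0.0866]
force: [0.4, -0.3, -3.6]
gripper_force: 8.0
position: [0.4873, 0.0776, 0.0861]
force: [-3.2, -0.2, 9.7]
gripper_force: 8.0
```

```bash
python3 -m creep '[[0,0,0,0,0.7]]'|grep -E "pos|force"; python3 -c "
from h import *
go(-12,-2.4,86)"
```

```text
position: [0.4873, 0.0776, 0.0861]
force: [-1.0, -0.7, 2.5]
gripper_force: 8.0
at [-11.7  -2.5] 86.1 toolY hdg in frame -0.08 units [ 0.002 -0.007  0.003] F [-1.  -0.7] 2.5 t 33.8
```

Contact is made, so I release gently, rise and measure.

```bash
python3 -m creep '[[0,0,0,0,0.86],[0,0,0,0,0.92],[0,0,0,0,1],[0,0,0,0,1],[0,0,-0.3,0,1],[0,0,-0.6,0,1],[0,0,-0.8,0,1],[-0.6,0,-0.6,0,1],[-0.9,0,0,0,1],[-0.9,0,0,0,1],[-0.9,0,0,0,1],[-0.9,0,0,0,1]]'; python3 -m creep '[[-0.9,0,0,0,1],[-0.6,0,0,0,1],[0,0,0,0,1]]'|grep pos; python3 - <<'E'
from h import *
d=grab("top");P=pts(d);q=((P[...,:2]-M)@F)*1000
top(d,"small",.1105,(-90,-100,70,72))
def ex(n,z,reg):
    k=(abs(P[...,2]-z)<.004)&(q[...,0]>reg[0])&(q[...,0]<reg[2])&(q[...,1]>reg[1])&(q[...,1]<reg[3])
    print(n,q[k].min(0).round(1),q[k].max(0).round(1),P[k][:,2].mean().round(4))
ex("small",.1105,(-90,-100,70,72));ex("medium",.0765,(-90,-100,70,74));ex("large",.04,(-79,-98,95,76))
box(d,(20,120,80),(34,255,255),(250,215,345,300),.110,"yellow")
box(d,(105,120,40),(130,255,255),(250,215,345,300),.076,"blue")
go(0,0,100)
cv2.imwrite("pics/c5.png",cv2.resize(d["pixels"][215:315,195:395],None,fx=4,fy=4))
cv2.imwrite("pics/c6.png",cv2.resize(grab("side")["pixels"][160:320,200:420],None,fx=3.5,fy=3.5))
E
```

```text
clock: 35.3
position: [0.4986, -0.0913, 0.1789]
ee_rot: [2.146, 2.294, 0.001]
force: [1.2, -0.4, 0.0]
width: 1.004
gripper_force: 0.0
position: [0.5023, -0.1521, 0.1787]
small 687 [-9.3 -3.8] [78.1 89.7] 0.74 z 0.1107
small [-48.4 -48.8] [29.6 41.4] 0.1107
medium [-63.7 -65.4] [40.6 58.4] 0.0768
large [-78.9 -88.2] [56.3 76. ] 0.0405
yellow c [487.9  78.1] size [74.9 87. ] ang 4.9 topz 0.114
blue c [484.6  77.6] size [ 99.1 118.3] ang 3.9 topz 0.108
at [ -12.1 -231. ] 178.5 toolY hdg in frame -0.18 units [5.776 0.283 1.962] F [-0.3  0.5] -0.3 t 35.73
```

View pics/c5.png

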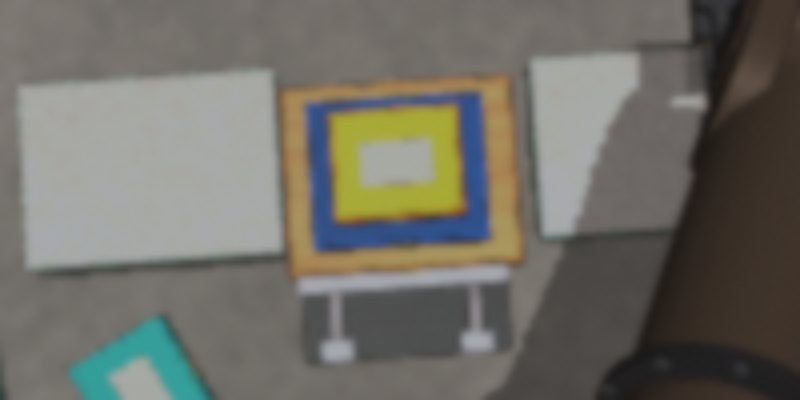

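View pics/c6.png

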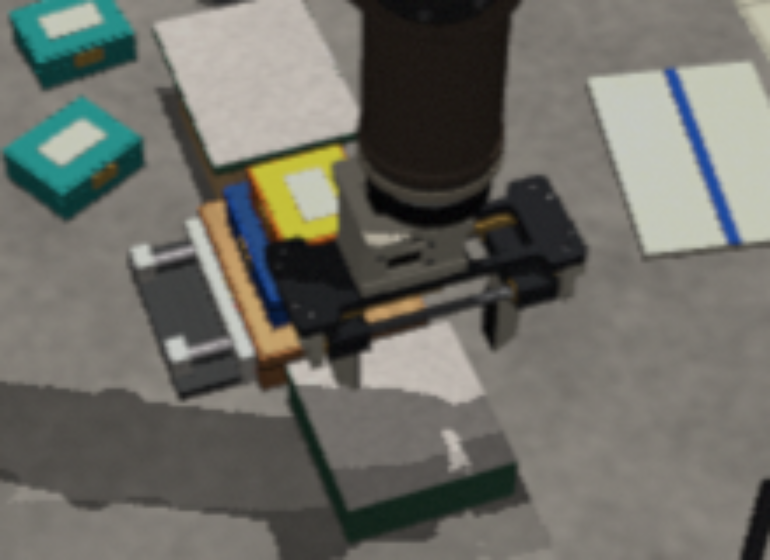

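The pile is square and centred within about 2 mm, all three tops are at the right heights (40, 76 and 110 mm), the wood lies against the plate, and the gripper is clear.

```bash
python3 -c "
from cell import sign_off
print(sign_off())"
```

```text
the job is handed in; nothing more can be done
None
```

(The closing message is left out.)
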